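# Lean a moulded panel on the bench wall, foot in the spring clip

## Task

Take the long black panel out of the grey toothed rack, push its foot fully down into the spring clip, roughly centred, and leave it leaning square against the rubber-topped grey wall behind the clip. Do not let the panel fall over, and leave the red fixture, the pliers and the marker where they are.

Things in the scene. Friction and masses are not known exactly. Their poses are not given: they have to be found in the camera images.
- panel: Loose black plastic panel, 260 mm long (own z), 70 wide (y), 10 thick (x), about 0.2 kg; grey ribs and, near the top, a blue band on both broad faces, which are alike. Starts upright (z up) in the rack's middle slot, its axes parallel to the rack's. Origin: centre of its foot (lower 70 x 10 mm end). Grip it across the 10 mm from above at the top end.
- panel_foot (a point): Centre of the panel's lower end (the panel's origin).
- panel_top (a point): Centre of the panel's upper end.
- rack: Fixed grey rack: base plate 150 (x) x 80 (y) x 8 mm with four teeth, peaks 52 mm above the bench; between them three slots 14 mm wide along own y, at own x = -34, 0, +34 mm, walls upright to 42 mm, floor at 8 mm above the bench. Origin: centre of the underside. The panel stands in the middle slot.
- wall: Fixed low grey wall: board 18 mm thick (x), 240 long (y); along its top a black round rubber edge, radius 6 mm, centre line at own x = 0 and 150 mm above the bench. Origin: centre of the board's underside. The clip stands on its -x side; steel feet stick out on the +x side. The panel must lean towards own +x.
- clip: Fixed foot clip on the bench, axes parallel to the wall's, slot 50 to 74 mm from the wall's origin across, up to 40 mm off along it. Yellow base 64 (x) x 100 (y) x 6 mm. The slot runs along own y between a steel heel bar on the wall side (radius 3 mm, 80 long, centre line x = +8, z = 11 mm) and the orange sprung jaw. Origin: underside, mid slot; slot floor z = 6 mm.
- slot (a point): Mid slot on its floor (clip x = 0, y = 0, z = 6 mm), axes as the clip's. Panel home: its end stands on this floor, its lower broad face touches the heel bar and the wall's rubber edge, the jaw presses on its upper face; the end's middle is then about 2 mm to the -x side of this point and the lean 15 to 26 degrees from vertical, by the clip's distance.
- jaw (a joint): Travel (m, 0 to 0.012) of the orange jaw from the heel, towards clip -x. 70 mm wide; round nose, radius 4 mm, centre x = -4, z = 17 mm at rest; above it a lead-in slopes up and away from the wall, 25 degrees off vertical, to 48 mm height. Spring 1.4 N at rest plus 0.7 N per mm; about 4 mm open with the panel home. Needs 5 to 10 N down. When entering, err to the jaw's side.
- fixture: Loose bystander: aluminium plate 120 x 100 mm with a red block, 40 mm high in all. Origin: centre of the underside. To be left alone.
- pliers: Loose bystander: pliers with green handles, 145 mm long, 11 mm high. Origin: under the pivot. To be left alone.
- marker: Loose bystander: white marker pen with black cap, 130 mm long, 15 mm high. Origin: underside near the middle. To be left alone.
Not all that is in view belongs to the job. Of the things that look like the panel, the smaller one is meant. Several things look just like the rack: the one meant starts farthest to the robot's right.

How it is judged:
By the outcome, as a careful person would: the job done as asked, in the order asked, and still so for the second after the job is handed in, with the robot touching nothing.
It also fails if it takes over 38 s, if anything falls off the work surface, if the arm or the gripper's body presses on something with over 40 N, if the wrist force passes 120 N, or if a joint passes its speed limit or range.

## Robot

A 6-joint arm with a two-finger parallel gripper is mounted at the origin on the work surface. World frame = base frame: x ahead of the robot, y to its left, z up, the work surface at z = 0. Lengths are in m, angles in degrees, forces in N, time in s.
With the tool pointing down it reaches from about 0.4 to 0.825 m from the base axis. Payload 7 kg.
Tool frame: the origin (TCP) lies midway between the tips of the shut fingers; the grasp point (between the pads) lies 19 mm behind it (env.tcp_to_grasp is the distance from the TCP to the grasp point, in m); z points along the fingers, y is the line along which they close (so a half turn about z gives the same grasp; the last joint's range is limited). The gripper opens to 88 mm and grips with 3 to 60 N. Pads are 19 mm wide; open, the fingers measure 130 mm over their backs; the gripper's body (78 mm by 193 mm) begins 47 mm behind the grasp point.
Start: joints at [88.184, 20.546, 0.682, 0, -70.136, -16.507], TCP at [0.212, 0.641, 0.227] pointing down, gripper open.
Joint ranges: [-176.03, 176.03], [-82.01, 121.73], [-58.28, 71.71], [-173.87, 95.51], [-174.79, -0.11], [-173.66, 173.66]. Speed limits (degrees/s): [136.94, 136.94, 172.46, 180, 180, 180].

## Interface

Orientations are given as [roll, pitch, yaw] about the fixed x, y, z axes, in that order (R = Rz(yaw) Ry(pitch) Rx(roll)).
In Python, from rig import env gives the robot as it stands. Calls block until the motion is done:
- env.move_to(position, orientation): joint-space move of the TCP to a pose.
- env.move_linear(position, v=0.15, attitude=None): straight line of the TCP; attitude=None keeps the orientation; v is the mean speed in m/s.
- env.move_j(angles): joint-space move.
- env.grip(opening, newtons=None): finger opening in m; newtons is the grip in N (None keeps the last); returns when the fingers have stopped.
- env.pause(seconds).
- env.ik(position, orientation): joint angles nearest the present ones, or None.
- env.camera(name): name is "scene" or "top" or "wrist"; returns a dict with "img" (400x640x3 uint8, red, green, blue), "range_z" (400x640 float32, m along the optical axis (not along the pixel's ray), 0 where there is no reading), "mtx" (3x3 intrinsics, pixels), "R" (3x3) and "t" (3): a world point X has camera coordinates R X + t. Camera axes: x right, y down, z forward; pixel columns grow to the right and rows downward; lengths in m; the calibration is good to about 2 mm. A picture is of the moment at which its call begins.
A pose or a line that the arm cannot do raises env.IKError and nothing moves.
- env.sign_off(): hands the job in; it is judged then, once.
Readings, each from a call of its own:
- env.get_clock(): time.
- env.get_joints(): joint angles.
- env.get_dq(): joint speeds.
- env.get_tau(): joint torques, N m.
- env.get_position(): TCP position.
- env.get_tool_rot(): TCP orientation.
- env.get_ft_force(): force on the tool from outside, world axes, zero at the start.
- env.get_torque(): the same for the moment, N m.
- env.get_gripper_width(): finger opening in m.
- env.get_gripper_force(): force on a finger pad.
Only numpy, scipy, OpenCV 4.12 (cv2) and the standard library are available. Lean on these libraries where they do the work, as an engineer would, in place of code of your own. Each camera call takes 0.05 s, during which the arm holds its last target. There are 200 camera calls.

## Working session

There is one attempt and no reset: what is moved stays moved. The work goes in short steps, each a Python script; the robot and the scene stay as the last script left them, time stands still between calls to the robot, and variables do not carry over. Pictures are saved under pics/ and viewed, at most 10 in all, crops included, and the job is handed in when it is done.

```bash
mkdir -p pics; ls
python3 - <<'E'
from rig import env
import cv2,numpy as np
for n in ["scene","top"]:
    c=env.camera(n); cv2.imwrite(f"pics/{n}0.png",c["img"][:,:,::-1]); np.savez(f"{n}0.npz",**c)
    print(n,(-c["R"].T@c["t"]).round(3),c["R"].round(2).tolist(), (c["range_z"]>0).mean())
print(env.get_clock(),env.get_tool_rot())
E
```

```text
pics
scene [0.893 0.531 0.994] [[-0.82, 0.57, -0.02], [0.45, 0.64, -0.62], [-0.34, -0.52, -0.79]] 0.9958671875
top [0.336 0.012 1.442] [[0.02, -1.0, 0.02], [-0.98, -0.02, -0.18], [0.18, -0.01, -0.98]] 0.99605859375
0.1 [ 1.79918212e+02 -7.24659425e-03 -1.83264968e+01]
```

View pics/scene0.png

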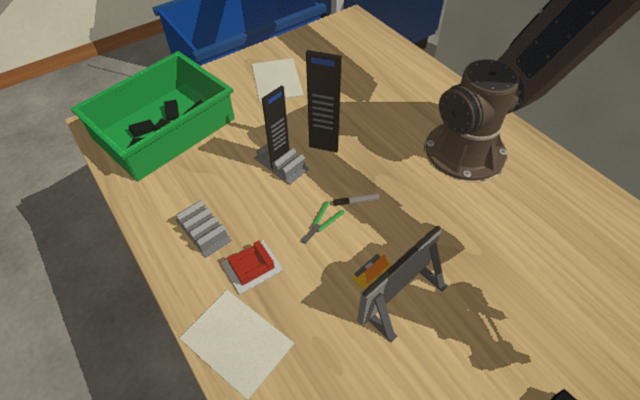

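View pics/top0.png

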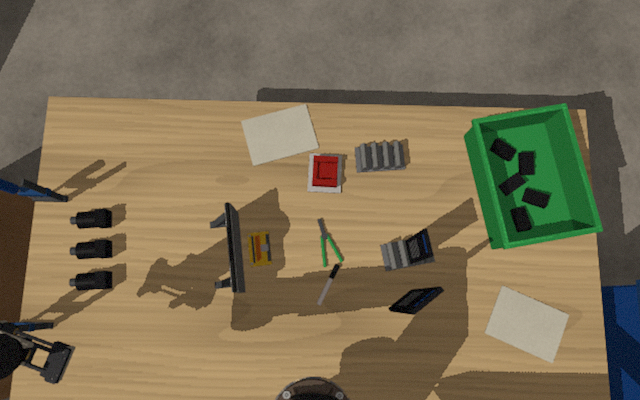

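The scene view shows the target panel upright in its rack at (275,125), with a larger lookalike at (323,100). The wall is at (400,275), with the clip behind it at (372,270). In the top view, the panel and rack are at (410,248), the wall at (235,248), the clip at (260,248), the pliers at (330,243) and the marker at (328,285). The panel leans toward world +y.

```bash
cat > h.py <<'E'
import numpy as np, cv2
def cloud(c):
    v,u=np.mgrid[:400,:640]; z=c["range_z"].astype(float); K=c["mtx"]
    P=np.stack([(u-K[0,2])/K[0,0]*z,(v-K[1,2])/K[1,1]*z,z],-1)
    W=(P-c["t"])@c["R"]; W[z<=0]=np.nan; return W
def rect(p): # centre, long, short, yaw of the short axis direction
    (cx,cy),_,_=r=cv2.minAreaRect(p.astype(np.float32)); b=cv2.boxPoints(r); e=b[1]-b[0],b[2]-b[1]
    l=max(e,key=np.linalg.norm); s=min(e,key=np.linalg.norm)
    return np.round([cx,cy,np.linalg.norm(l),np.linalg.norm(s),np.degrees(np.arctan2(l[1],l[0]))%180],4)
E
python3 - <<'E'
from h import *
for n in ["scene","top"]:
    c=dict(np.load(f"{n}0.npz")); W=cloud(c); hsv=cv2.cvtColor(c["img"],cv2.COLOR_RGB2HSV); x,y,z=W[...,0],W[...,1],W[...,2]
    print(n)
    box={"top":((slice(225,275),slice(400,440)),(slice(195,300),slice(205,250))),"scene":((slice(80,175),slice(255,292)),(slice(220,345),slice(350,450)))}[n]
    for b,lo,hi in ((box[0],.258,.29),(box[1],.142,.165)):
        w=W[b].reshape(-1,3); w=w[(w[:,2]>lo)&(w[:,2]<hi)]
        print(len(w),np.median(w,0).round(3),w[:,2].min(),w[:,2].max(),rect(w[:,:2]) if len(w)>4 else '')
    m=(hsv[...,0]<32)&(hsv[...,0]>4)&(hsv[...,1]>170)&(hsv[...,2]>90)&(z<.06)
    m[:, :]&=(np.abs(x-.45)<.3)&(np.abs(y-.2)<.2)
    for k,lo,hi in (("orange",4,16),("yellow",17,32)):
        mm=(m&(hsv[...,0]>lo)&(hsv[...,0]<=hi)).astype(np.uint8); nn,l,s,_=cv2.connectedComponentsWithStats(mm)
        for i in range(1,nn):
            if s[i,4]>25: w=W[l==i]; print(k,s[i].tolist(),np.median(w,0).round(3),rect(w[:,:2]),w[:,2].min().round(3),w[:,2].max().round(3))
E
```

```text
scene
147 [ 0.483 -0.268  0.266] 0.25802969424063915 0.27155942495042773 [ 0.482  -0.27    0.0728  0.0133 12.7509]
910 [0.484 0.233 0.153] 0.1420714568660976 0.1604942507748511 [0.4744 0.2297 0.2407 0.0197 7.775 ]
orange [365, 255, 24, 28, 288] [0.485 0.17  0.035] [0.4762 0.1604 0.0949 0.0327 8.8639] -0.001 0.053
yellow [352, 260, 39, 29, 195] [0.519 0.166 0.006] [4.878000e-01 1.683000e-01 1.060000e-01 4.240000e-02 1.703889e+02] -0.003 0.033
top
147 [ 0.479 -0.272  0.267] 0.2585816951221207 0.2729831935709392 [ 4.79500e-01 -2.71800e-01  6.90000e-02  1.16000e-02  1.27032e+01]
614 [0.469 0.226 0.152] 0.14202029863279217 0.16121110819715753 [0.4721 0.2276 0.2405 0.0192 7.6507]
orange [255, 236, 7, 25, 111] [0.481 0.168 0.033] [0.4813 0.1698 0.0713 0.018  7.361 ] 0.001 0.051
yellow [247, 231, 22, 23, 132] [0.518 0.164 0.006] [ 0.5086  0.1661  0.0631  0.0596 25.2841] -0.002 0.052
yellow [247, 237, 6, 26, 83] [0.479 0.195 0.004] [0.4783 0.1953 0.0761 0.0103 8.5612] -0.005 0.011
yellow [251, 252, 21, 15, 142] [0.444 0.156 0.005] [4.50900e-01 1.63800e-01 6.06000e-02 3.80000e-02 9.91904e+01] -0.005 0.054
```

Run:
```python
from rig import env
from h import *
W=cloud(dict(np.load("top0.npz"))); w=W[275:320,380:450].reshape(-1,3); w=w[w[:,2]>.2]; print("lookalike",w[:,2].max(),rect(w[:,:2][w[:,2]>w[:,2].max()-.02]))
for yaw in (12.7,-167.3):
    for z in (.23,.4,.55): print(yaw,z,env.ik([.481,-.271,z],[180,0,yaw]))
for yaw in (7.7,-172.3):
    print(yaw,env.ik([.474,.17,.32],[180,0,yaw]))
yaw=7.7
env.move_to([.474,.17,.32],[180,0,7.7]); c=env.camera("wrist")
np.savez("w1.npz",**c); cv2.imwrite("pics/w1.png",c["img"][:,:,::-1]); print((-c["R"].T@c["t"]).round(3),c["R"].round(2).tolist(),env.get_clock(),env.get_joints())
```

```text
lookalike 0.3377664968633338 [ 3.405000e-01 -2.520000e-01  8.950000e-02  1.390000e-02  1.289371e+02]
12.7 0.23 [ -9.06847361   8.86298113 -14.67955771   0.         -66.45746116
 111.76847361]
12.7 0.4 [ 130.27382091  -78.37770231    2.74228812    0.         -171.11999043
  -27.57382091]
12.7 0.55 [  -9.06847361    7.00111926   23.56005392    0.         -106.55893465
  111.76847361]
-167.3 0.23 [ -9.06847361   8.86298113 -14.67955771   0.         -66.45746116
 -68.23152639]
-167.3 0.4 [ -9.06847361   5.20032691   2.74228812   0.         -87.5419612
 -68.23152639]
-167.3 0.55 [  -9.06847361    7.00111926   23.56005392    0.         -106.55893465
  -68.23152639]
7.7 [ 4.21189095e+01  1.27756121e+00 -1.14590230e+01  2.54444375e-14
 -7.72634158e+01  5.55810905e+01]
-172.3 [ 4.21189095e+01  1.27756121e+00 -1.14590230e+01 -2.54444375e-14
 -7.72634158e+01 -1.24418909e+02]
[0.55  0.181 0.478] [[0.13, -0.99, 0.0], [-0.95, -0.13, 0.28], [-0.28, -0.04, -0.96]] 2.125 [ 4.21778782e+01  1.31946549e+00 -1.14496298e+01 -6.21071932e-03
 -7.72556094e+01  5.55598967e+01]
```

View pics/w1.png

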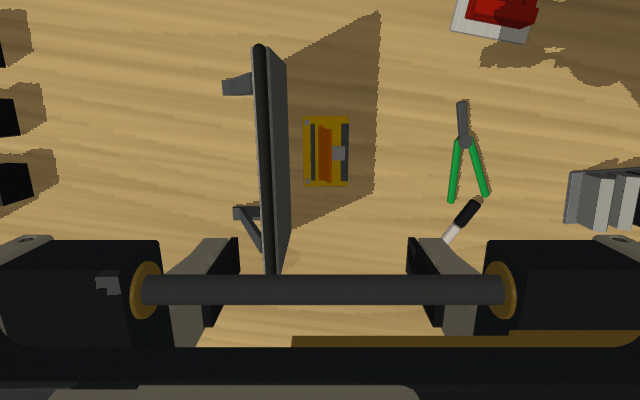

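The wrist view shows the yellow clip base spanning (303–350, 116–186). The dark steel heel bar is at column ~313, the orange jaw at ~324, and the rubber edge runs from (260,48) to (270,270).

Run:
```python
from h import *
c=dict(np.load("w1.npz")); K,R,t=c["mtx"],c["R"],c["t"]; C=-R.T@t
def ray(uv,z):
    d=np.c_[np.asarray(uv,float),np.ones(len(uv))]@np.linalg.inv(K).T@R; return C+d*((z-C[2])/d[:,2])[:,None]
hsv=cv2.cvtColor(c["img"],cv2.COLOR_RGB2HSV)
sub=np.zeros((400,640),bool); sub[105:195,296:358]=1
m=sub&(hsv[...,0]>17)&(hsv[...,0]<32)&(hsv[...,1]>200)
v,u=np.nonzero(m); print(u.min(),u.max(),v.min(),v.max(),hsv[150,300],hsv[120,307])
q=rect(ray(np.c_[u,v],.006)[:,:2]); print("base",q)
W=cloud(c)
p=W[45:232,245:300].reshape(-1,3); p=p[(p[:,2]>.150)&(p[:,2]<.165)]; print("rubber z max",np.percentile(p[:,2],[50,99]),rect(p[:,:2]))
dk=sub&(hsv[...,1]<90); dk[:,320:]=0; dk[:112]=0;dk[190:]=0
v,u=np.nonzero(dk); h=ray(np.c_[u,v],.013); print("heel",len(u),u.min(),u.max(),rect(h[:,:2]))
a=np.radians(7.7); X=np.array([-np.sin(a),np.cos(a)]);Y=np.array([-np.cos(a),-np.sin(a)])
wl=np.array([.473,.2286])
for n,e in (("base",q[:2]),("rub",rect(p[:,:2])[:2]),("heel",rect(h[:,:2])[:2])): print(n,(e-wl)@X,(e-wl)@Y)
vv=W[105:195,296:358]; row=150
print([(i,tuple(c["img"][row,i]),W[row,i].round(3).tolist()) for i in range(302,352,2)])
```

```text
303 347 116 185 [ 18 123 108] [15 17 89]
base [0.4834 0.1679 0.0984 0.0626 7.6897]
rubber z max [0.15490906 0.15705786] [0.5018 0.2322 0.1811 0.0123 7.8268]
heel 259 304 314 [0.4804 0.1895 0.0887 0.0136 7.7946]
base -0.061546136551040805 -0.00217326382214399
rub -0.0002912626210734144 -0.029022666419293183
heel -0.039738940880945456 -0.0020944158280345876
[(302, (np.uint8(107), np.uint8(88), np.uint8(56)), [0.48, 0.201, 0.0]), (304, (np.uint8(117), np.uint8(91), np.uint8(0)), [0.482, 0.198, 0.005]), (306, (np.uint8(118), np.uint8(91), np.uint8(0)), [0.482, 0.195, 0.005]), (308, (np.uint8(116), np.uint8(90), np.uint8(0)), [0.483, 0.192, 0.007]), (310, (np.uint8(99), np.uint8(77), np.uint8(3)), [0.483, 0.189, 0.006]), (312, (np.uint8(40), np.uint8(41), np.uint8(41)), [0.484, 0.186, 0.013]), (314, (np.uint8(35), np.uint8(36), np.uint8(36)), [0.485, 0.183, 0.013]), (316, (np.uint8(117), np.uint8(91), np.uint8(0)), [0.484, 0.181, 0.004]), (318, (np.uint8(106), np.uint8(69), np.uint8(0)), [0.486, 0.178, 0.019]), (320, (np.uint8(100), np.uint8(48), np.uint8(0)), [0.487, 0.175, 0.023]), (322
[... 397 characters left out ...]
 np.uint8(80)), [0.488, 0.158, 0.015]), (334, (np.uint8(90), np.uint8(86), np.uint8(82)), [0.489, 0.156, 0.016]), (336, (np.uint8(90), np.uint8(87), np.uint8(83)), [0.489, 0.153, 0.018]), (338, (np.uint8(90), np.uint8(87), np.uint8(83)), [0.49, 0.15, 0.018]), (340, (np.uint8(89), np.uint8(87), np.uint8(82)), [0.49, 0.147, 0.017]), (342, (np.uint8(90), np.uint8(86), np.uint8(82)), [0.49, 0.145, 0.016]), (344, (np.uint8(90), np.uint8(87), np.uint8(83)), [0.491, 0.142, 0.018]), (346, (np.uint8(40), np.uint8(42), np.uint8(41)), [0.491, 0.139, 0.015]), (348, (np.uint8(71), np.uint8(62), np.uint8(48)), [0.491, 0.136, 0.014]), (350, (np.uint8(103), np.uint8(83), np.uint8(53)), [0.49, 0.132, -0.0])]
```

```bash
cat >> h.py <<'E'
from scipy.spatial.transform import Rotation as Rot
YAW=7.7; a_=np.radians(YAW); X=np.array([-np.sin(a_),np.cos(a_),0]); Y=np.array([-np.cos(a_),-np.sin(a_),0]); Z=np.array([0,0,1.])
SLOT=np.array([.4822,.1769,0]); PSI=16.6; L=.224   # L: foot to TCP along the panel
def pose(dx,s,psi=PSI,dyaw=0.,dy=0.):
    """TCP pose with the foot s above home along the panel, dx to clip +x"""
    p=np.radians(psi); a=np.sin(p)*X+np.cos(p)*Z
    foot=SLOT-.0014*X+.0074*Z+dx*X+dy*Y+s*a
    x=-Y; z=-a; y=np.cross(z,x)
    R=Rot.from_euler("z",dyaw,degrees=True).as_matrix()@np.c_[x,y,z]
    return foot+L*a, Rot.from_matrix(R).as_euler("xyz",degrees=True)
E
python3 - <<'E'
from rig import env
from h import *
env.grip(.05)
env.move_to([.481,-.271,.33],[180,0,12.7])
env.move_linear([.481,-.271,.232],v=.12)
env.grip(0,40); print(env.get_gripper_width(),env.get_gripper_force(),env.get_clock())
env.move_linear([.481,-.271,.355],v=.12); print(env.get_ft_force(),env.get_gripper_width(),env.get_clock())
for s in (.09,.04,0): print(env.ik(*pose(-.003,s)))
c=env.camera("scene"); cv2.imwrite("pics/s2.png",c["img"][:,:,::-1])
E
```

```text
0.010183950574836804 39.989333152770996 6.2583
[ 0.64085078  0.09413359 -2.70792877] 0.00971458461532186 7.4333
[ 57.66802364  10.17426904  -9.20074435  10.65608475 -83.59451577
  37.63289478]
[ 56.67594925  10.89333055 -14.68116259  11.08099481 -77.33345311
  37.36107108]
[ 55.84848279  11.84539095 -18.79485479  11.54688264 -72.22299059
  37.07318757]
```

View pics/s2.png

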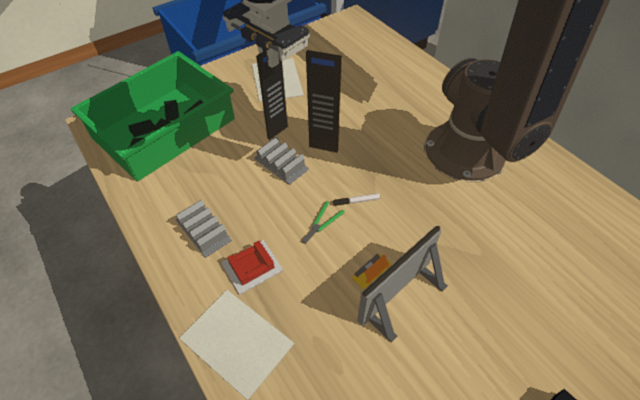

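The panel is held and clear of the rack, with its foot at (275,135). Next I transfer it and check its pose in the hand.

```bash
cat > meas.py <<'E'
from rig import env
from h import *
def meas():
    p=np.array(env.get_position()); Rt=Rot.from_euler("xyz",env.get_tool_rot(),degrees=True).as_matrix()
    for n in ("scene","top"):
        c=env.camera(n); W=cloud(c)
        q=(W-p)@Rt        # tool frame: x wide, y thin (-clip x), z toward foot
        m=(abs(q[...,0])<.06)&(abs(q[...,1])<.03)&(q[...,2]>.03)&(q[...,2]<.26)&(W[...,2]>.06)
        w=q[m]
        f=w[abs(w[:,1]-np.median(w[:,1]))<.008]
        k,_,_,_=np.linalg.lstsq(np.c_[f[:,0],f[:,2],np.ones(len(f))],f[:,1],rcond=None)
        r=cv2.minAreaRect(f[:,[0,2]].astype(np.float32))
        print(n,len(w),"face y",np.median(f[:,1]).round(4),"tilt(x,z) deg",np.degrees(k[:2]).round(2),"at foot",(k[1]*L+k[2]).round(4),"rect",np.round(r[0]+r[1],4),round(r[2],2),"foot z",np.percentile(f[:,2],99.5).round(4), "x",np.percentile(f[:,0],[1,99]).round(4))
    return c
E
python3 - <<'E'
from meas import *
env.move_to(*pose(-.008,.085)); print(env.get_clock(),env.get_position()-pose(-.008,.085)[0],env.get_ft_force())
meas(); c=env.camera("wrist"); cv2.imwrite("pics/w3.png",c["img"][:,:,::-1])
c=env.camera("scene"); cv2.imwrite("pics/s3.png",cv2.resize(c["img"][100:350,250:500,::-1],None,fx=2.2,fy=2.2))
E
```

```text
9.4167 [ 0.00032082 -0.00062414  0.00016631] [ 0.69325136  0.3831337  -2.0095157 ]
scene 664 face y -0.0185 tilt(x,z) deg [ 0.08 30.52] at foot 0.0205 rect [-0.      0.1544  0.1198  0.019 ] 0.27 foot z 0.1623 x [-0.058   0.0587]
top 724 face y 0.0055 tilt(x,z) deg [0.69 0.01] at foot 0.0055 rect [-0.0012  0.1291  0.1984  0.0708] 89.85 foot z 0.2246 x [-0.0362  0.0326]
```

View pics/s3.png

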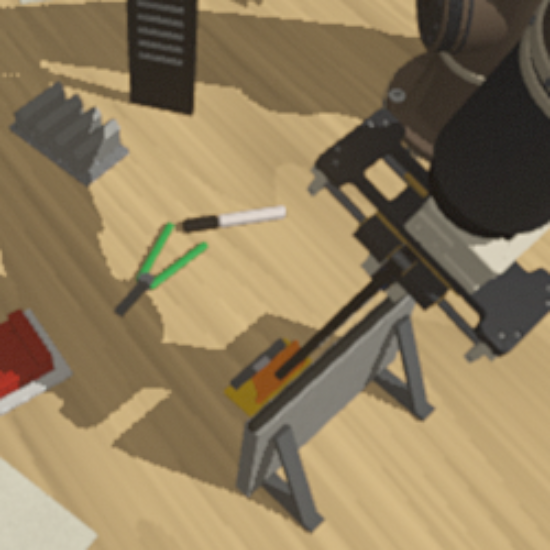

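The top view shows the panel straight in the hand: the face is at 5.5 mm, with less than 1° of tilt, the foot at 0.2246 m, and sideways centring within 1–2 mm. I'll insert along the panel axis, on the jaw side.

Run:
```python
from meas import *
p=np.radians(PSI); a=np.sin(p)*X+np.cos(p)*Z
env.move_linear(pose(-.003,.05)[0],v=.08)
f0=np.array(env.get_ft_force())
for s in (.03,.022,.016,.011,.007,.004,.002,.0005,-.001,-.0025,-.004):
    env.move_linear(pose(-.003,s)[0],v=.04)
    f=np.array(env.get_ft_force())-f0; 
    print(s,"clipX,Y,Z",(f@np.c_[X,Y,Z]).round(1),"axial",(f@a).round(1),"w",round(env.get_gripper_width(),4),"err s",round(float((env.get_position()-pose(-.003,s)[0])@a),4),env.get_clock())
    if f@a>20: break
meas()
```

```text
0.03 clipX,Y,Z [0.7 0.2 0.9] axial 1.1 w 0.0096 err s 0.0001 10.8417
0.022 clipX,Y,Z [ 0.7  0.1 -0.3] axial -0.1 w 0.0096 err s -0.0003 11.1917
0.016 clipX,Y,Z [ 3.6 -0.7  0.1] axial 1.1 w 0.0097 err s 0.0001 11.4917
0.011 clipX,Y,Z [ 3.8 -1.4  1.3] axial 2.4 w 0.0098 err s 0.0002 11.7667
0.007 clipX,Y,Z [ 3.8 -1.5 -0.1] axial 0.9 w 0.01 err s -0.0004 12.0167
0.004 clipX,Y,Z [ 3.1 -2.  -2. ] axial -1.0 w 0.0098 err s -0.0006 12.2667
0.002 clipX,Y,Z [ 4.4 -0.1 -0.8] axial 0.5 w 0.0098 err s -0.0003 12.5167
0.0005 clipX,Y,Z [5.7 0.6 0.3] axial 1.9 w 0.0099 err s 0.0002 12.7667
-0.001 clipX,Y,Z [7.4 0.5 9. ] axial 10.7 w 0.0099 err s 0.0015 13.0167
-0.0025 clipX,Y,Z [ 8.4  1.9 16.7] axial 18.4 w 0.0097 err s 0.003 13.2667
-0.004 clipX,Y,Z [ 9.   2.7 21.8] axial 23.5 w 0.0099 err s 0.0043 13.5167
scene 582 face y -0.015 tilt(x,z) deg [  0.32 -10.04] at foot -0.0424 rect [0.015  0.0704 0.0892 0.0181] 0.23 foot z 0.079 x [-0.0275  0.0588]
top 371 face y 0.0044 tilt(x,z) deg [ 0.82 -0.2 ] at foot 0.004 rect [-0.004   0.1002  0.139   0.0694] 89.36 foot z 0.1694 x [-0.0381  0.0294]
```

The foot meets the floor at s≈0 and is pushed home with ~20 N. Next: slide it onto the heel and rubber, release, check.

Run:
```python
from meas import *
f0=np.array([.7,.4,-2.0]); M=np.c_[X,Y,Z]
for dx,s in ((-.0015,-.003),(0,-.003),(.001,-.003),(.002,-.003)):
    env.move_linear(pose(dx,s)[0],v=.03)
    f=(np.array(env.get_ft_force())-f0)@M; print(dx,f.round(1),((env.get_position()-pose(dx,s)[0])@M).round(4),env.get_clock())
    if f[0]<-6: break
meas()
c=env.camera("wrist"); cv2.imwrite("pics/w4.png",c["img"][:,:,::-1])
```

```text
-0.0015 [ 3.4  1.7 17.1] [ 0.0001 -0.0014  0.003 ] 13.8667
0 [-0.2  0.1 15.4] [-0.001  -0.0012  0.0028] 14.1167
0.001 [-2.7 -0.4 14.3] [-0.0018 -0.0011  0.0027] 14.3667
0.002 [-5.9 -1.4 13.3] [-0.0025 -0.001   0.0025] 14.6167
scene 580 face y -0.0146 tilt(x,z) deg [ -0.09 -19.44] at foot -0.0675 rect [0.0136 0.0698 0.0165 0.0929] 88.6 foot z 0.0775 x [-0.0278  0.0587]
top 393 face y 0.0053 tilt(x,z) deg [0.81 0.02] at foot 0.0054 rect [-0.0017  0.1008  0.0703  0.1393] 0.25 foot z 0.17 x [-0.0367  0.0313]
```

View pics/w4.png

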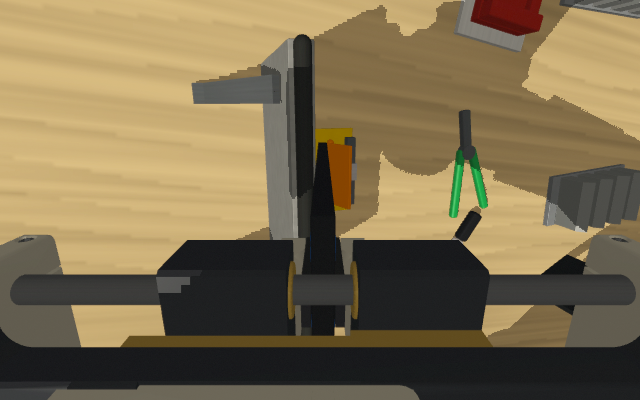

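In the wrist view the panel's foot sits between heel and jaw around (325,150–215) and its lower face is at the rubber edge. The forces show contact. I'm releasing it and backing off along the panel.

Run:
```python
from meas import *
env.move_linear(pose(.001,-.001)[0],v=.03)
print((np.array(env.get_ft_force())).round(1))
env.grip(.035); print(env.get_gripper_width(),env.get_ft_force())
env.move_linear(pose(.001,.09)[0],v=.1)
p=np.radians(PSI); a=np.sin(p)*X+np.cos(p)*Z
for n in ("top","scene"):
    c=env.camera(n); W=cloud(c); ex=np.c_[-Y,-np.cross(-a,-Y)*-1,a]
    foot=SLOT-.0014*X+.0074*Z
    q=(W-foot)@np.c_[Y,np.cross(Y,a),a]   # y, clip +x-ish normal, along the panel
    m=(abs(q[...,0])<.06)&(abs(q[...,1])<.02)&(q[...,2]>.06)&(q[...,2]<.28)
    f=q[m]; f=f[abs(f[:,1]-np.median(f[:,1]))<.006]
    k=np.linalg.lstsq(np.c_[f[:,0],f[:,2],np.ones(len(f))],f[:,1],rcond=None)[0]
    r=cv2.minAreaRect(f[:,[0,2]].astype(np.float32))
    print(n,len(f),"normal",np.median(f[:,1]).round(4),"slopes",np.degrees(k[:2]).round(2),"top",np.percentile(f[:,2],99.5).round(4),"y",np.percentile(f[:,0],[1,99]).round(4),round(r[2],2))
    if n=="scene": cv2.imwrite("pics/s5.png",cv2.resize(c["img"][100:350,250:500,::-1],None,fx=2.2,fy=2.2))
c=env.camera("wrist"); cv2.imwrite("pics/w5.png",c["img"][:,:,::-1]); print(env.get_clock())
```

```text
[ 3.6 -2.8  2.2]
0.035369013881016 [0.2525592  0.47333543 0.68208223]
top 693 normal -0.0073 slopes [ 0.43 -0.71] top 0.2599 y [-0.0332  0.0359] 89.92
scene 362 normal 0.0025 slopes [ 2.37 -1.82] top 0.2626 y [-0.0554  0.0567] 12.82
16.8917
```

View pics/s5.png

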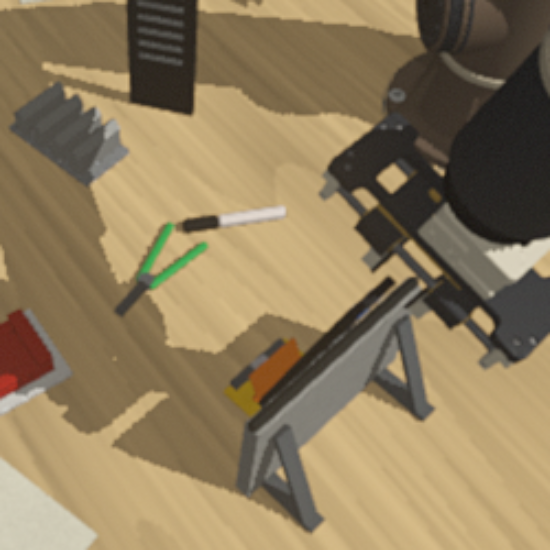

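View pics/w5.png

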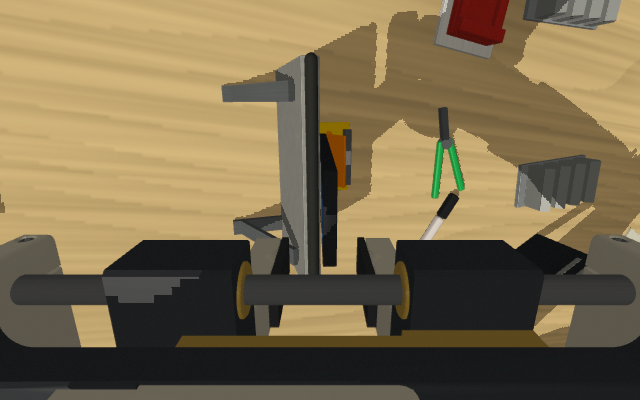

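Released and standing, with its foot home. The fit shows it ~0.7° steeper than expected, so I'll measure the face-to-rubber distance, which should be 16 mm from the rubber centre line.

```bash
cat > gap.py <<'E'
from rig import env
from h import *
def gap(n):
    c=env.camera(n); W=cloud(c); q=(W-np.array([.473,.2286,0]))@np.c_[X,Y,Z]
    r=q[(abs(q[...,0])<.012)&(abs(q[...,1])<.11)&(abs(q[...,1])>.055)&(q[...,2]>.150)&(q[...,2]<.162)]
    kr=np.polyfit(r[:,1],r[:,0],1)
    m=(abs(q[...,1]-0)<.05)&(q[...,0]<.05)&(q[...,2]>.065)&(q[...,2]<.25)
    f=q[m]; pred=-.0665+f[:,2]*.29; f=f[abs(f[:,0]-pred)<.012]
    k=None
    for _ in range(3):
        k=np.linalg.lstsq(np.c_[f[:,1:],np.ones(len(f))],f[:,0],rcond=None)[0]; e=f[:,0]-np.c_[f[:,1:],np.ones(len(f))]@k; f=f[abs(e)<.003]
    d=(np.polyval(kr,0)-(k[1]*.15+k[2]))*np.cos(np.arctan(k[1]))
    print(n,len(r),len(f),"rubber x",np.polyval(kr,0).round(4),"ztop",np.percentile(r[:,2],98).round(4),"yaw rel",np.degrees(k[0]-kr[0]).round(2),"lean",np.degrees(np.arctan(k[1])).round(2),"dist",d.round(4),"y",np.percentile(f[:,1],[1,99]).round(4),"zmax",f[:,2].max().round(4))
    return c
E
python3 - <<'E'
from gap import *
env.move_linear(pose(-.16,.12)[0],v=.2)
gap("top"); c=gap("wrist"); cv2.imwrite("pics/w6.png",c["img"][:,:,::-1]); print(env.get_clock(),env.get_tool_rot())
E
```

```text
top 89 315 rubber x 0.0 ztop 0.1594 yaw rel 2.08 lean 15.49 dist 0.0186 y [-0.0127  0.0336] zmax 0.2485
wrist 1016 7908 rubber x -0.0012 ztop 0.1572 yaw rel -0.16 lean 15.5 dist 0.0171 y [-0.0364  0.0315] zmax 0.25
17.9167 [1.63379686e+02 3.59178014e-02 7.74853683e+00]
```

View pics/w6.png

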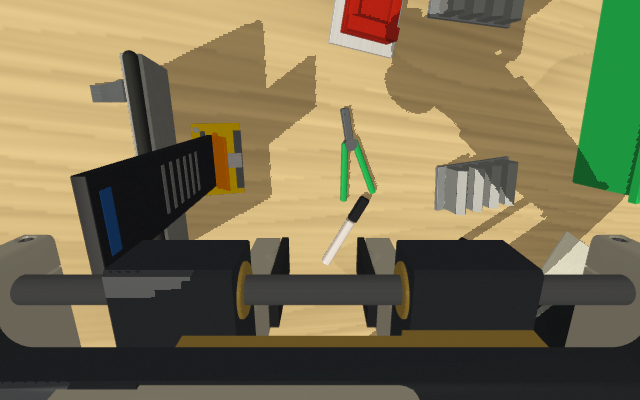

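The wrist view shows the panel leaning, centred and parallel to the wall (yaw within 0.2°). The distance reads 17 mm against 16 mm for contact, which is marginal, so I'll nudge the top gently with shut fingers to confirm it's seated.

Run:
```python
from gap import *
env.grip(0,10)
env.move_linear(pose(-.06,.10)[0],v=.2)
env.move_linear(pose(-.06,.013)[0],v=.15)
M=np.c_[X,Y,Z]; env.pause(.1); f0=np.array(env.get_ft_force())@M
for dx in np.arange(-.045,-.018,.0015):
    env.move_linear(pose(dx,.013)[0],v=.03)
    f=np.array(env.get_ft_force())@M-f0; print(round(dx,4),f.round(1),end=" | ")
    if f[0]<-5: break
print(env.get_clock()); gap("wrist"); 
env.move_linear(pose(-.06,.013)[0],v=.15)
env.move_linear(pose(-.16,.12)[0],v=.2)
gap("top"); gap("wrist"); print(env.get_clock())
```

```text
-0.045 [-0.2 -0.5 -0.2] | -0.0435 [-0.7  0.1  0.5] | -0.042 [ 0.6  0.3 -0.4] | -0.0405 [-0.1  0.4  0.1] | -0.039 [-0.1  0.5  1.2] | -0.0375 [ 0.   0.1 -0.3] | -0.036 [-0.5  0.4  0.8] | -0.0345 [-0.5  0.4 -0.6] | -0.033 [ 1.2 -0.4 -0.5] | -0.0315 [-0.1  0.7  1. ] | -0.03 [-0.6 -0.  -0.6] | -0.0285 [0.  1.3 0.6] | -0.027 [-5.1 -0.8  0. ] | 23.8
wrist 1535 1574 rubber x 0.0004 ztop 0.1569 yaw rel -3.38 lean 15.26 dist 0.0187 y [-0.0367  0.0183] zmax 0.2498
top 96 337 rubber x -0.0019 ztop 0.159 yaw rel 0.32 lean 15.46 dist 0.0166 y [-0.0015  0.0337] zmax 0.2491
wrist 1418 8299 rubber x -0.0012 ztop 0.1571 yaw rel -0.12 lean 15.5 dist 0.017 y [-0.0364  0.0323] zmax 0.25
25.0833
```

Force jumped to 5 N within one 1.5 mm step and the pose didn't change, so the panel rests firmly on the rubber.

```bash
python3 -c "
from rig import env
print(env.sign_off(),env.get_clock())"
```

```text
the job is handed in; nothing more can be done
the job is handed in; nothing more can be done
```

The panel is out of the rack with its foot fully down in the clip, within about 3 mm of centre, leaning square against the wall's rubber edge at about 15.5°; the bystanders were left alone and the job was handed in after about 25 s of robot time.

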